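Wind the sample carriage home with the hand crank

ROBOT

A 6-joint arm with a two-finger parallel gripper is mounted at the origin on a cart in front of the work surface, level with it; the furniture and walls round the work are solid. World frame = base frame: x ahead of the robot, y to its left, z up, the work surface at z = 0. Lengths are in m, angles in rad, forces in N, time in s.
With the tool pointing down it reaches from about 0.35 to 0.8 m from the base axis. Payload 7.3 kg.
Tool frame: the origin (TCP) lies at the very end of the fingers, on their centre line; the grasp point (between the pads) lies env.pinch_z behind it (env.pinch_z is the distance from the TCP to the grasp point, in m); y points along the fingers, x is the direction in which the jaws open and shut, and the axes are right-handed (so a half turn about y gives the same grasp; the last joint's range is limited). The gripper opens to 85 mm and grips with 20 to 120 N. Pads are 22 mm wide; open, the fingers measure 114 mm over their backs; the gripper's body (76 mm by 85 mm) begins 54 mm behind the grasp point. The pads swing forward as they close: fully open they stand 13 mm farther back than shut.
Start: joints at [-1.302, 0.342, 1.524, -0, 1.275, -0.146], TCP at [0.212, -0.48, 0.231] pointing down, gripper open.
Joint ranges: [-2.53, 2.53], [-0.77, 2.02], [0.04, 2.7], [-1, 4.14], [0.28, 2.66], [-3.11, 3.11]. Speed limits (rad/s): [2.57, 2.57, 3.14, 3.14, 3.14, 3.14].

INTERFACE

Orientations are given as [roll, pitch, yaw] about the fixed x, y, z axes, in that order (R = Rz(yaw) Ry(pitch) Rx(roll)).
In Python, from station import env gives the robot as it stands.
- The arm moves only by the tool servo_tool, never from a script. Its argument "series" is a list that holds one entry, the list of rows, each a list of 7 numbers: the shift along the tool's x, y, z normalised to -1 to 1, where 1 is 0.3 m, then the turn, a rotation vector about the tool's x, y, z normalised to -1 to 1, where 1 is 180 degrees, then the closure, from 0 (fully open) to 1 (shut). In form: [[[dx, dy, dz, wx, wy, wz, claw], ...]]. A call has 1 to 12 rows; each row shifts and turns the commanded pose from where the row before left it, along the tool's axes as they then stand; what a row does not reach is not made up. A row lasts 1/10 s, in which the tool goes at most 50 mm and 8.59 degrees, less where a joint would pass 70% of its speed; a pose out of reach is approached as far as the arm can. A call with a number of a shift or a turn outside -1 to 1 is refused whole. A call with a gripper value outside its range is refused whole. The fingers move at their own pace and stop on an object; "newtons" is the grip in N (left out, the last holds). Time passes only in rows, so rows that do not move let the fingers close. It gives the time, the measured TCP pose, the force and the opening at its end, in the units of the state.
- env.read_state(): the state, without advancing time (a new reading comes with each control period).
- env.snapshot(name): name is "side" or "top" or "wrist"; returns the picture (384x512x3 uint8, blue, green, red); there is no depth.
- env.camera_info(name): a dict with "fx", "fy", "cx", "cy" (pixels), "cam_to_world" (4x4, takes a point from camera to world coordinates); the wrist camera has in their place "T_tool_cam" (4x4, takes a point from camera to tool coordinates, whose origin is the TCP and whose axes are the tool frame's). Camera axes: x right, y down, z forward; pixel columns grow to the right and rows downward; lengths in m; the calibration is good to about 2 mm. A picture is of the moment at which its call begins: read the wrist's pose just before it. camera_info takes no time and is no camera call.
- env.hand_in(): hands the job in, once; it reports no verdict.
The state is a dict: "t": time; "q": joint angles; "dq": joint speeds; "joint_torque": joint torques, N m; "ee_pos": TCP position; "eef_rot": TCP orientation; "contact_force": force on the tool from outside, world axes, zero at the start; "wrist_torque": the same for the moment, N m; "opening": opening from 0.0 (shut) to 1.0 (fully open).
Only numpy, scipy, OpenCV 4.12 (cv2) and the standard library are available. Lean on these libraries where they do the work, as an engineer would, in place of code of your own. Each camera call takes 0.05 s, during which the arm holds its last target. There are 200 camera calls.

TASK

Fit the loose hand crank on to the square shaft end of the traverse stage, pushed fully down, and wind it clockwise (seen from above) through the several turns it takes until the carriage is firmly up against its end stop. Keep the crank seated on the square all the while, stop as soon as you feel the stop without forcing it, and leave the crank sitting on the shaft without disturbing the bottle, the beaker and the tape roll nearby.

Things in the scene. Friction and masses are not known exactly. Their poses are not given: they have to be found in the camera images.
- stage: Fixed traverse stage: base plate 240 x 112 x 12 mm with a grey gear housing (76 x 92 mm, top 60 mm above the worktop, cover screws to 64 mm) and two guide rods that run to an end block, top 54 mm above the worktop. Origin: on the vertical shaft axis, at worktop height. The track runs along its -x, to about 185 mm from the shaft axis; z up.
- shaft_seat (a point): On the shaft axis (does not turn), top of the collar 31 mm across, 66 mm above the worktop, where the seated crank's underside rests. Above it the square shaft end, 12 x 12 mm, 16 mm high, and on that a round pilot 12 mm across, 8 mm high, its last 3 mm a cone. The square may stand at any angle, not reported. It resists turning with about 0.18 N m (3 N at the crank handle) and stays where left.
- coupling (a joint): Twist (rad, clockwise positive) of the elastic coupling between the square shaft end and the drive inside the housing: 3 N m per rad, so 1 N at the crank handle twists it 0.02 rad. Below 0.1 while winding freely; it grows once the carriage is against its stop (0.2 is a firm stop, 10 N at the handle; above 0.45 the drive is being forced) and springs back when the crank is let go.
- carriage_face (a point): Centre of the -x (stage frame) face of the carriage, the aluminium block 64 x 92 mm on the guide rods with a glass dish fixed on it (dish top 58 mm above the worktop). It moves 18 mm along the stage's -x for each clockwise turn of the shaft.
- stop_face (a point): Face of the rubber buffers on the end block, at the same height as carriage_face; the carriage is home when the two faces meet (distance 0). The drive then stops hard and only the coupling still gives. Between 2.2 and 3.1 clockwise turns are needed from the start.
- crank: Loose steel hand crank, 0.29 kg, lying right way up. Hub 30 x 30 x 32 mm with a square hole right through, 13.8 mm wide (0.9 mm play all round on the shaft), parallel to the hub's sides, mouth chamfered 1.5 mm. Origin: centre of the hub's underside; x along the arm (16 mm wide, 9 mm thick, at the underside) to the handle, z up. Hub sides +y, -y are free to grip. Fits the square in four positions.
- crank_grip (a point): On the crank's handle, 60 mm from the hub's centre along the crank's x and 36 mm above the crank's underside: a black upright sleeve 16 mm in diameter, from 11 to 52 mm above the underside, which spins freely on its pin, so it can be held tight while the crank goes round.
- spare_bottle: White sample bottle, 48 mm across, 112 mm high, standing loose; origin under its centre. Not part of the job.
- tape_roll: Roll of tape lying flat, 68 mm across, 19 mm high; origin under its centre. Not part of the job.
- beaker: Glass beaker, 70 mm across, 92 mm high, standing loose; origin under its centre. Not part of the job.
Things that resemble listed ones, but are neither listed nor needed, are in the scene too. Leave any pink look-alike of the crank alone.

How it is judged:
By the outcome, as a careful person would: the job done as asked, in the order asked, and still so for the second after the job is handed in, with the robot touching nothing.
It also fails if it takes over 72 s, if anything falls off the work surface, if the arm or the gripper's body presses on something with over 40 N, if the wrist force passes 120 N, or if a joint passes its speed limit or range.

## Working session

There is one attempt and no reset: what is moved stays moved. The work goes in short steps, Python scripts to look and compute and a tool call to move; the robot and the scene stay as the last step left them, time stands still between calls to the robot, and variables do not carry over. Pictures are saved under pics/ and viewed, about 8 in all and at most 12, crops included, and the job is handed in when it is done.

Besides the shell and the picture viewer there is one more tool, called after "Request:" as name(argument=value, ...), one argument or row to a line, values as JSON. servo_tool: Moves the arm, as the interface text tells. Scaled input: -1 to 1 covers 0.3 m each way for a shift and 180 degrees each way for a turn. Its arguments: {"type":"object","properties":{"series":{"type":"array"},"newtons":{"type":"number"}},"required":["series"]}

```bash
mkdir -p pics; ls; python3 - <<'E'
from station import env
import cv2,numpy as np
s=env.read_state();print(s, env.pinch_z)
for n in ("side","top","wrist"):
    im=env.snapshot(n);cv2.imwrite(f"pics/{n}0.png",im);c=env.camera_info(n);print(n,{k:np.round(v,4).tolist() if not isinstance(v,str) else v for k,v in c.items()})
a=[cv2.imread(f"pics/{n}0.png") for n in("side","top")]
cv2.imwrite("pics/a.png",np.hstack(a)[:, :]) 
E
```

```text
pics
{'t': 0.0, 'q': array([-1.30200845e+00,  3.42727150e-01,  1.52502629e+00, -1.60563917e-05,
        1.27538605e+00, -1.46002239e-01]), 'dq': array([-2.63010234e-04, -1.00289117e-05, -5.52215734e-04, -1.57975784e-03,
        7.78452484e-05, -5.38801178e-04]), 'joint_torque': array([-5.24554398e-04, -4.33679688e+01, -2.46011299e+01, -2.77488170e-04,
        8.04874522e-03, -2.42618461e-05]), 'ee_pos': array([ 0.21148091, -0.48008258,  0.23062042]), 'eef_rot': array([-1.57058648e+00,  1.53261833e-03, -1.15600136e+00]), 'contact_force': array([ 0.33793586,  0.27964517, -0.50049889]), 'wrist_torque': array([-0.04685324, -0.02420631,  0.00559571]), 'opening': 1.001825635215317} 0.0187
side {'fx': 422.5468, 'fy': 422.5468, 'cx': 259.3849, 'cy': 195.3116, 'cam_to_world': [[0.5869, 0.4712, -0.6584, 1.2227], [0.8095, -0.3576, 0.4657, -0.629], [-0.016, -0.8063, -0.5914, 0.6792], [0.0, 0.0, 0.0, 1.0]]}
top {'fx': 476.377, 'fy': 476.377, 'cx': 252.2097, 'cy': 184.3103, 'cam_to_world': [[-0.028, -0.9897, 0.1405, 0.3591], [-0.9995, 0.0255, -0.0196, -0.1408], [0.0159, -0.1409, -0.9899, 1.3564], [0.0, 0.0, 0.0, 1.0]]}
wrist {'fx': 276.299, 'fy': 276.299, 'cx': 261.3387, 'cy': 183.0791, 'T_tool_cam': [[1.0, -0.0006, 0.0011, 0.0001], [-0.0012, -0.3137, 0.9495, -0.1428], [-0.0002, -0.9495, -0.3137, 0.0818], [0.0, 0.0, 0.0, 1.0]]}
```

View pics/top0.png

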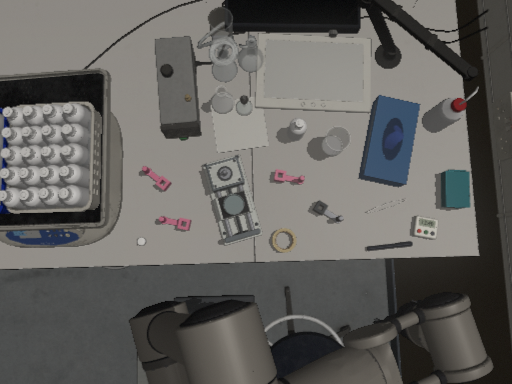

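View pics/side0.png

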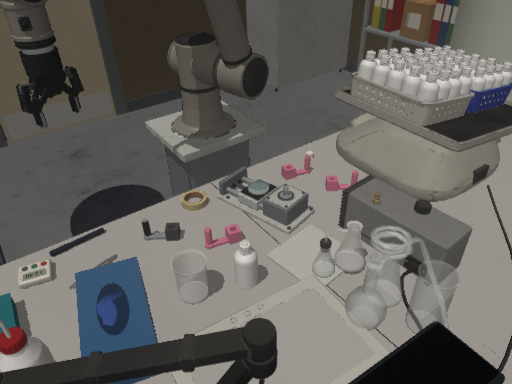

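Top view: real crank is the dark one, with hub at (320,208) and handle at (340,218). The pink look-alikes are at (155,178), (175,223) and (288,177). The stage shaft is at (225,173), with the end block at (240,235). Next is one close crop to confirm, from both cameras.

```bash
cat > h.py <<'E'
from station import env
import cv2,numpy as np
from scipy.spatial.transform import Rotation as R
def tool(s):
    T=np.eye(4);T[:3,:3]=R.from_euler('xyz',s['eef_rot']).as_matrix();T[:3,3]=s['ee_pos'];return T
def cam(n,s=None):
    c=env.camera_info(n)
    return c,(tool(s)@np.array(c['T_tool_cam']) if n=='wrist' else np.array(c['cam_to_world']))
def ray(n,u,v,z,s=None):
    c,T=cam(n,s);d=T[:3,:3]@[(u-c['cx'])/c['fx'],(v-c['cy'])/c['fy'],1];o=T[:3,3]
    return o+d*(z-o[2])/d[2]
def proj(n,p,s=None):
    c,T=cam(n,s);q=T[:3,:3].T@(np.asarray(p)-T[:3,3]);return q[0]/q[2]*c['fx']+c['cx'],q[1]/q[2]*c['fy']+c['cy']
def move(p,yaw_x,s=None):
    """tool-axis shift (units of .3 m) and turn (units of 180deg) to reach TCP p, tool y down, tool x at world angle yaw_x"""
    s=s or env.read_state();T=tool(s)
    x=np.array([np.cos(yaw_x),np.sin(yaw_x),0]);y=np.array([0,0,-1.]);G=np.c_[x,y,np.cross(x,y)]
    d=T[:3,:3].T@(np.asarray(p)-T[:3,3]);w=R.from_matrix(T[:3,:3].T@G).as_rotvec()
    return np.round(d/.3,4),np.round(w/np.pi,4)
E
python3 - <<'E'
from h import *
t=cv2.imread('pics/top0.png');s=cv2.imread('pics/side0.png')
a=cv2.resize(t[140:260,190:360],None,fx=4,fy=4,interpolation=cv2.INTER_CUBIC)[:, :]
b=cv2.resize(s[160:260,130:330],None,fx=4,fy=4,interpolation=cv2.INTER_CUBIC)
cv2.imwrite('pics/c1.png',cv2.resize(a,(680,480)));
print('hub',ray('top',320,208,.032),'handle',ray('top',340,218,.05),'shaft',ray('top',225,173,.085),'end',ray('top',240,235,.054))
print('beaker',ray('top',335,143,.05),'bottle',ray('top',298,127,.1),'tape',ray('top',284,240,.019))
T=tool(env.read_state());print(T.round(3))
E
```

```text
hub [ 0.47532746 -0.35461652  0.032     ] handle [ 0.44471952 -0.4055131   0.05      ] shaft [ 0.57230418 -0.09332266  0.085     ] end [ 0.40560354 -0.12950544  0.054     ]
beaker [ 0.65584765 -0.40281175  0.05      ] bottle [ 0.69132666 -0.29439133  0.1       ] tape [ 0.38959238 -0.25166224  0.019     ]
[[ 0.403 -0.     0.915  0.212]
 [-0.915  0.001  0.403 -0.48 ]
 [-0.001 -1.     0.     0.231]
 [ 0.     0.     0.     1.   ]]
```

View pics/c1.png

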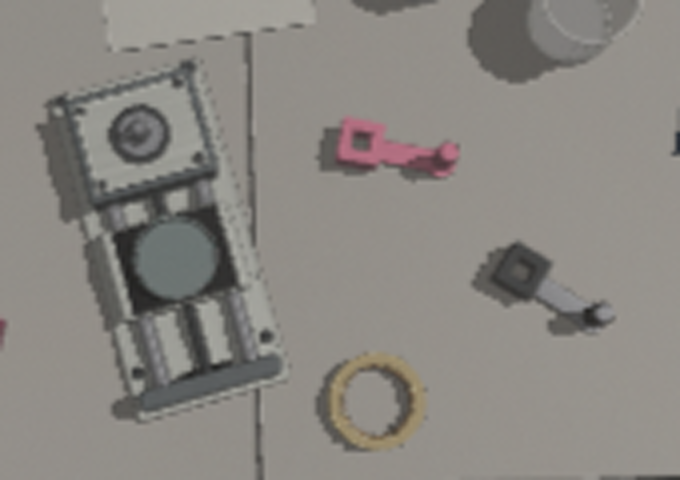

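```bash
python3 - <<'E'
from h import *
th=np.deg2rad(-31);p=[.475,-.355,.13]
print(move(p,th))
T=np.c_[[np.cos(th),np.sin(th),0],[0,0,-1],[-np.sin(th),np.cos(th),0]]
print(T.T@(np.array(p)-env.read_state()['ee_pos'])/.3)
for u,v in[(200,135),(160,137),(200,40)]: print(ray('top',u,v,.1))
E
```

```text
(array([-0.0276,  0.3362,  0.9719]), array([-0.0002, -0.1958, -0.0003]))
[0.53792014 0.33594474 0.81006361]
[ 0.67544518 -0.02854501  0.1       ]
[0.6725077  0.07908276 0.1       ]
[ 0.94613666 -0.03194965  0.1       ]
```

Request:
servo_tool(
  series=[
    [[0,0,0,0,-0.0392,0,0],[0,0,0,0,-0.0392,0,0],[0,0,0,0,-0.0392,0,0],[0,0,0,0,-0.0392,0,0],[0,0,0,0,-0.0392,0,0],[0.09,0.05,0.135,0,0,0,0],[0.09,0.05,0.135,0,0,0,0],[0.09,0.06,0.135,0,0,0,0],[0.09,0.06,0.135,0,0,0,0],[0.09,0.06,0.135,0,0,0,0],[0.088,0.056,0.135,0,0,0,0],[0,0,0,0,0,0,0]],
  ],
  newtons=60,
)

```text
t: 1.35
ee_pos: [0.4709, -0.3544, 0.1304]
eef_rot: [-1.568, 0.004, -0.535]
contact_force: [-0.7, -0.0, 0.5]
opening: 0.999
```

```bash
python3 - <<'E'
from h import *
s=env.read_state();print(s['t'],s['ee_pos'],s['q'],np.rad2deg(s['eef_rot']))
im=env.snapshot('wrist');cv2.imwrite('pics/w1.png',im);np.save('s1.npy',s,allow_pickle=True)
E
```

```text
1.35 [ 0.47091971 -0.35442633  0.13038614] [-0.77599292  0.5529499   1.47657364  0.0017068   1.11610369 -0.24200418] [-89.85946562   0.20344684 -30.63817772]
```

View pics/w1.png

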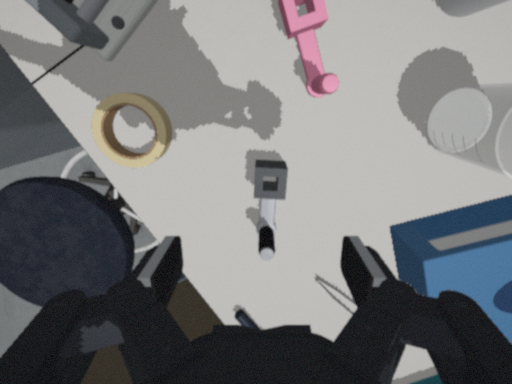

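The wrist picture shows the dark crank with its hub top around (271,183) and its handle top at (266,253), pointing down the image. The pink look-alike is at (310,45).

```bash
python3 - <<'E'
from h import *
s=np.load('s1.npy',allow_pickle=True).item()
g=cv2.imread('pics/w1.png',0)
print(g[152:206:2,250:292:2])
E
```

```text
[[132 131 132 129 130 133 130 132 139 133 136 131 132 164 174 189 190 191
  190 190 192]
 [131 131 130 128 131 128 130 132 129 131 128 132 132 131 137 182 190 190
  190 190 190]
 [132 130 128 130 130 131 127 130 132 128 129 131 132 130 133 153 187 191
  192 190 190]
 [130 130 128 123 127 126 127 124 127 129 128 128 129 129 129 135 172 189
  190 191 191]
 [127 132 124  75  67  69  77  73  81  82  91  95  95 105 107 111 115 162
  186 189 191]
 [129 130 122  61  44  45  43  40  50  47  44  49  49  49  45  45  43  75
  168 190 190]
 [130 129 119  58  42  47  46  42  47  44  44  45  48  43  41  39  46  48
  139 189 191]
 [129 131 116  59  49  51  47  51  47  49  43  42  49  48  45  43  43  43
  105 184 189]
 [128 130 120  92  92  91  86  84  85  82  81  77  80  77  74  69  70  66
   81 174 191]
 [133 132 121  97  98  96  98  96  96  99  97  97  97  97  96 100  97  95
  104 174 190]
 [130 130 119  97  98  97  96  93  93  97  97  96  96  97  96  99 100  96
  110 181 189]
 [131 129 114  95  98  99  96  99  97  95  99 100  98  97 100  95  99 101
  114 181 190]
 [129 129 115  94  97  97 100 11
[... 603 characters left out ...]
7  95  96  95  86  63  65  66  63  57  59  65  92  97  95 104
  164 191 191]
 [191 187 121  92  94  93  96  95  91  92  95  96  93  94  99  98 100 105
  169 190 191]
 [190 183 117  94  90  96  92  94  98  93 100  99  98 101 101  96  98 109
  179 191 189]
 [191 183 121  97  95  93  97  95  95  96  95  97  99  98  99  96  96 113
  181 188 191]
 [189 184 163 158 148 118 129 132 124 124 123 123 122 111 113 110 111 120
  184 190 191]
 [190 189 190 189 167 128 166 173 173 177 182 185 177 172 181 176 175 176
  187 191 191]
 [189 190 191 190 167 127 170 175 178 184 189 191 179 185 190 190 190 189
  189 191 190]
 [190 191 191 185 158 127 170 174 178 183 188 190 176 185 191 191 191 189
  189 191 191]]
```

```bash
python3 - <<'E'
from h import *
s=np.load('s1.npy',allow_pickle=True).item()
c=[ray('wrist',u,v,.032,s) for u,v in[(254.8,167.5),(286.8,167.5),(285,198),(253.6,198)]]
print(np.round(c,4)); m=np.mean(c,0);print(m)
ang=lambda d:np.rad2deg(np.arctan2(d[1],d[0]))
print(ang(c[3]-c[0]+c[2]-c[1]),ang(c[1]-c[0]+c[2]-c[3]))
h=ray('wrist',266.5,252,.052,s);print('handle',h,ang(h-m),np.hypot(*(h-m)[:2]))
s2=env.read_state();print(move([m[0],m[1],.005],np.deg2rad(-31),s2), move([m[0],m[1],.005],np.deg2rad(-33),s2))
E
```

```text
[[ 0.4749 -0.3374  0.032 ]
 [ 0.4998 -0.3521  0.032 ]
 [ 0.484  -0.3771  0.032 ]
 [ 0.4587 -0.3621  0.032 ]]
[ 0.47933342 -0.3571725   0.032     ]
-122.76202282802497 -30.61354982975354
handle [ 0.44590664 -0.40727346  0.052     ] -123.7107522330549 0.06022836182368128
(array([0.0325, 0.4215, 0.0145]), array([-0.0003,  0.0017, -0.001 ])) (array([0.0325, 0.4215, 0.0145]), array([-0.0003,  0.0128, -0.001 ]))
```

Request:
servo_tool(
  series=[
    [[0.02,0,0.01,0,0.01,0,0],[0.0125,0.06,0.0045,0,0,0,0],[0,0.09,0,0,0,0,0],[0,0.08,0,0,0,0,0],[0,0,0,0,0,0,0],[0,0,0,0,0,0,0]],
  ],
)

```text
t: 2.0
ee_pos: [0.4776, -0.3609, 0.065]
eef_rot: [-1.571, 0.0, -0.573]
contact_force: [0.3, 0.5, 0.2]
opening: 0.999
```

```bash
python3 - <<'E'
from h import *
s=env.read_state();print(s['ee_pos'],s['contact_force'],np.rad2deg(s['eef_rot']))
print(move([.4793,-.3572,.005],np.deg2rad(-32.5)))
E
```

```text
[ 0.47755014 -0.36086089  0.06503632] [0.25880371 0.45330882 0.24736297] [-9.00126081e+01  2.49124781e-03 -3.28190049e+01]
(array([-0.0017,  0.2001,  0.0135]), array([ 0.0001, -0.0018, -0.    ]))
```

Request:
servo_tool(
  series=[
    [[-0.0017,0.04,0.0135,0,0,0,0],[0,0.06,0,0,0,0,0],[0,0.06,0,0,0,0,0],[0,0.04,0,0,0,0,0],[0,0,0,0,0,0,0],[0,0,0,0,0,0,0.6],[0,0,0,0,0,0,1],[0,0,0,0,0,0,1],[0,0,0,0,0,0,1],[0,0,0,0,0,0,1],[0,0,0,0,0,0,1],[0,0,0,0,0,0,1]],
  ],
  newtons=60,
)

```text
t: 3.2
ee_pos: [0.4802, -0.3567, 0.0054]
eef_rot: [-1.571, -0.001, -0.572]
contact_force: [-1.6, 1.1, 6.2]
opening: 0.34
```

```bash
python3 - <<'E'
from h import *
s=env.read_state();print(s['ee_pos'],s['contact_force'],np.rad2deg(s['eef_rot']),s['opening'])
E
```

```text
[ 0.48019462 -0.35665711  0.00537362] [-1.61983955  1.09810619  6.20770003] [-9.00168423e+01 -6.95075628e-02 -3.27529774e+01] 0.33973402562819516
```

```bash
python3 - <<'E'
from h import *
print(move([.534,-.152,.16],np.deg2rad(-32.75)))
E
```

```text
(array([-0.2176, -0.5159,  0.6706]), array([ 0.0001, -0.    ,  0.0004]))
```

Request:
servo_tool(
  series=[
    [[0,-0.06,0,0,0,0,1],[0,-0.1,0,0,0,0,1],[0,-0.12,0,0,0,0,1],[0,-0.12,0,0,0,0,1],[0,-0.116,0,0,0,0,1],[-0.0276,0,0.09,0,0,0,1],[-0.04,0,0.12,0,0,0,1],[-0.04,0,0.12,0,0,0,1],[-0.04,0,0.12,0,0,0,1],[-0.04,0,0.12,0,0,0,1],[-0.03,0,0.1,0,0,0,1],[0,0,0,0,0,0,1]],
  ],
)

```text
t: 4.4
ee_pos: [0.534, -0.1481, 0.1588]
eef_rot: [-1.57, 0.002, -0.568]
contact_force: [-0.4, -0.6, -2.0]
opening: 0.343
```

Request:
servo_tool(
  series=[
    [[0,0,0,0,0,0,1],[0,0,0,0,0,0,1]],
  ],
)

```text
t: 4.6
ee_pos: [0.5335, -0.1528, 0.159]
eef_rot: [-1.571, 0.0, -0.572]
contact_force: [0.7, -0.6, -2.5]
opening: 0.341
```

```bash
python3 - <<'E'
from h import *
s=env.read_state();print(s['t'],s['ee_pos'],s['q'],np.rad2deg(s['eef_rot']),s['contact_force'])
im=env.snapshot('wrist');np.save('s2.npy',s,allow_pickle=True);cv2.imwrite('pics/w2.png',im)
print(proj('wrist',[.572,-.093,.09],s))
u,v=map(int,proj('wrist',[.572,-.093,.09],s))
a=cv2.resize(im[max(v-60,0):v+60,u-60:u+60],(480,480),interpolation=cv2.INTER_CUBIC)
cv2.imwrite('pics/w2v.png',np.hstack([a,cv2.resize(im,(320,240)).repeat(1,0)][:1]+[cv2.copyMakeBorder(cv2.resize(im,(320,240)),0,240,0,0,0)]));print(u,v)
E
```

```text
4.6 [ 0.53346983 -0.1527992   0.15898325] [-4.16824500e-01  4.62564800e-01  1.54719095e+00 -4.80609874e-04
  1.13210079e+00  1.55605559e-01] [-9.00269687e+01  1.10763952e-02 -3.27861292e+01] [ 0.74657791 -0.61152944 -2.48584059]
(np.float64(260.1161593844673), np.float64(106.38519875287969))
260 106
```

View pics/w2v.png

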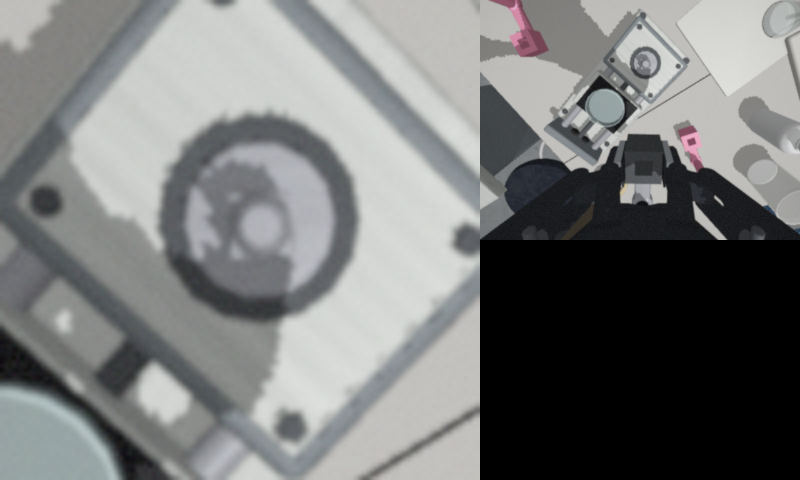

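The pilot sits at about (265.8,102.3) in the wrist picture. The square's edges are lost in shadow, so I'll enhance the contrast of that patch.

```bash
python3 - <<'E'
from h import *
im=cv2.imread('pics/w2.png')[72:132,230:300]
g=cv2.cvtColor(im,cv2.COLOR_BGR2GRAY)
g=cv2.resize(g,None,fx=8,fy=8,interpolation=cv2.INTER_CUBIC)
g=cv2.createCLAHE(4,(4,4)).apply(g)
cv2.imwrite('pics/w2c.png',g)
E
```

```text
(no output)
```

View pics/w2c.png

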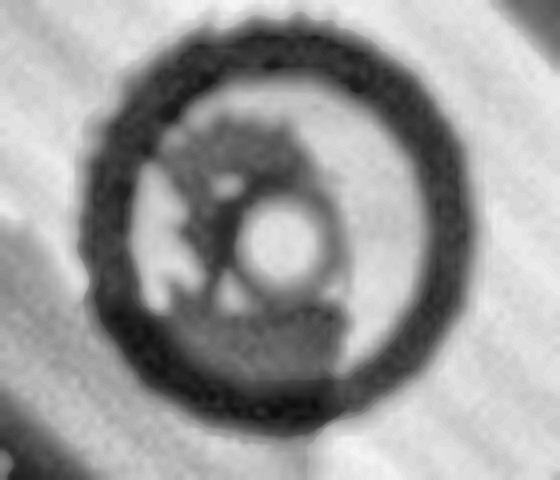

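```bash
python3 - <<'E'
from h import *
s=np.load('s2.npy',allow_pickle=True).item()
print('pilot',ray('wrist',264.8,101.6,.09,s),'collar',ray('wrist',264.7,100.9,.066,s))
sh=(281.5/8+230-.44,234/8+72-.44);print('shoulder',ray('wrist',*sh,.082,s))
im=cv2.imread('pics/w2.png');h=im[200:330,220:310]
cv2.imwrite('pics/w2h.png',cv2.convertScaleAbs(cv2.resize(h,None,fx=5,fy=5,interpolation=cv2.INTER_CUBIC),alpha=1.8))
for zt in(0,-.015,.015):
  for x in(0,):
    T=tool(s);p=T[:3,:3]@[x,-.0265,zt]+T[:3,3];u,v=proj('wrist',p,s);print(zt,u,v,((u-220)*5,(v-200)*5))
E
```

```text
pilot [ 0.57673964 -0.09201439  0.09      ] collar [ 0.57680046 -0.0923621   0.066     ]
shoulder [ 0.57696185 -0.09179047  0.082     ]
0 259.80172441105583 266.04760634548467 (np.float64(199.00862205527915), np.float64(330.23803172742333))
-0.015 259.85887105070367 291.20507906094565 (np.float64(199.29435525351835), np.float64(456.02539530472825))
0.015 259.74047302159386 239.0831134431906 (np.float64(198.70236510796929), np.float64(195.415567215953))
```

View pics/w2h.png

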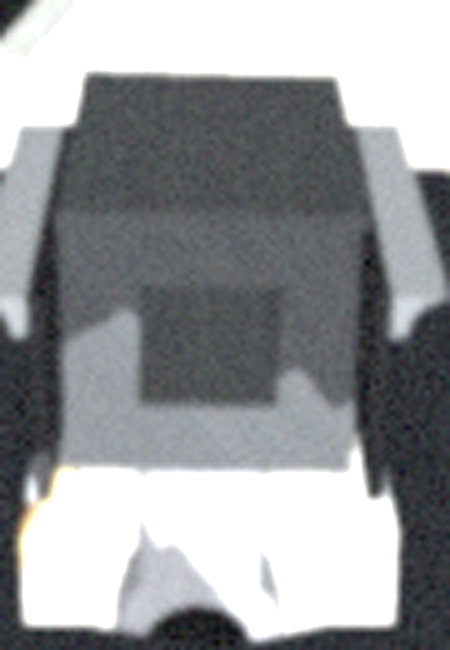

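The hub is held square, about 1.6 mm towards -z in the tool, and its hole is at (211,345) in the crop. Next I'll turn +2.5° and go above the shaft.

```bash
python3 - <<'E'
from h import *
th=np.deg2rad(-30.25);s=env.read_state();print(move([.5767,-.0902,.112],th))
T=np.c_[[np.cos(th),np.sin(th),0],[0,0,-1],[-np.sin(th),np.cos(th),0]]
print(T.T@(np.array([.5767,-.0902,.112])-s['ee_pos'])/.3)
E
```

```text
(array([0.0077, 0.1565, 0.2543]), array([ 0.0001, -0.0143, -0.0001]))
[0.01906408 0.15661262 0.25359097]
```

Request:
servo_tool(
  series=[
    [[0,0,0,0,-0.0141,0,1],[0.01,0,0.08,0,0,0,1],[0.009,0,0.09,0,0,0,1],[0,0,0.083,0,0,0,1],[0,0.08,0,0,0,0,1],[0,0.0766,0,0,0,0,1],[0,0,0,0,0,0,1],[0,0,0,0,0,0,1],[0,0,0,0,0,0,1],[0,0,0,0,0,0,1]],
  ],
)

```text
t: 5.65
ee_pos: [0.5775, -0.0899, 0.1136]
eef_rot: [-1.57, -0.002, -0.528]
contact_force: [-0.3, -0.4, -3.4]
opening: 0.342
```

```bash
python3 - <<'E'
from h import *
s=env.read_state();print(s['t'],s['ee_pos'],np.rad2deg(s['eef_rot']),s['contact_force'],s['wrist_torque'],move([.5767,-.0902,.1],np.deg2rad(-30.25)))
im=env.snapshot('wrist');a=cv2.convertScaleAbs(cv2.resize(im[200:330,220:310],None,fx=4,fy=4,interpolation=cv2.INTER_CUBIC),alpha=1.8)
sd=env.snapshot('side');b=cv2.resize(sd[130:230,240:330],None,fx=5,fy=5,interpolation=cv2.INTER_CUBIC)
h=520;b=cv2.resize(b,(int(b.shape[1]*h/b.shape[0]),h));cv2.imwrite('pics/v3.png',np.hstack([a,b[:, :430]]))
print(b.shape)
E
```

```text
5.65 [ 0.57754803 -0.08994363  0.11358035] [-89.96947126  -0.1380959  -30.25558898] [-0.34850998 -0.38291541 -3.44760966] [ 0.10892161 -0.02457085 -0.00019923] (array([-0.0021,  0.0453, -0.0022]), array([-0.0002, -0.    ,  0.0008]))
(520, 468, 3)
```

View pics/v3.png

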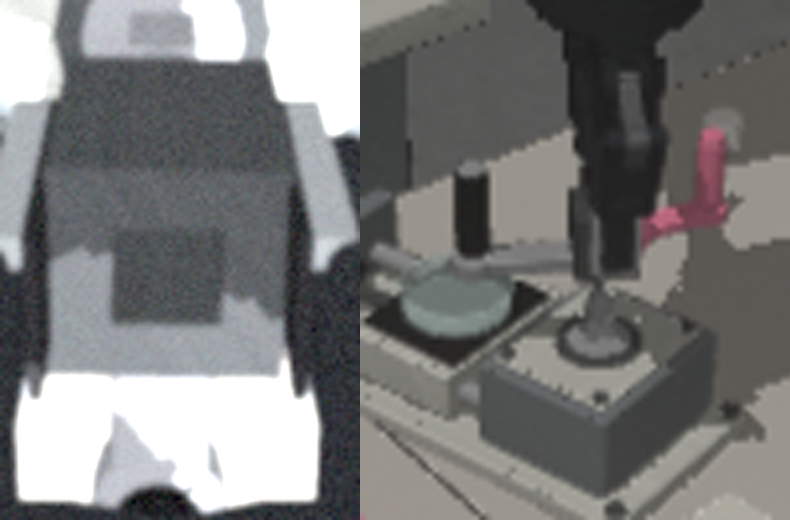

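```bash
python3 - <<'E'
from h import *
for i in range(2): print(env.camera_info('wrist'))
s=env.read_state();T=tool(s)
p=T[:3,:3]@[0,-.0265,0]+T[:3,3];print(proj('wrist',p,s))
print([proj('wrist',[*q,.082],s) for q in ([.5767,-.0922],[.5777,-.0922],[.5767,-.0912])])
E
```

```text
{'fx': 276.2990102669031, 'fy': 276.2990102669031, 'cx': 261.33869371104583, 'cy': 183.07908956842232, 'T_tool_cam': array([[ 9.99998604e-01, -7.03571347e-04,  1.51548506e-03,
         6.12549913e-04],
       [-1.65988558e-03, -3.14632854e-01,  9.49211995e-01,
        -1.42834102e-01],
       [-1.91016973e-04, -9.49213186e-01, -3.14633582e-01,
         8.15787137e-02],
       [ 0.00000000e+00,  0.00000000e+00,  0.00000000e+00,
         1.00000000e+00]])}
{'fx': 276.2990102669031, 'fy': 276.2990102669031, 'cx': 261.33869371104583, 'cy': 183.07908956842232, 'T_tool_cam': array([[ 9.99998604e-01, -7.03571347e-04,  1.51548506e-03,
         6.12549913e-04],
       [-1.65988558e-03, -3.14632854e-01,  9.49211995e-01,
        -1.42834102e-01],
       [-1.91016973e-04, -9.49213186e-01, -3.14633582e-01,
         8.15787137e-02],
       [ 0.00000000e+00,  0.00000000e+00,  0.00000000e+00,
         1.00000000e+00]])}
(np.float64(259.7346719457857), np.float64(265.98063116890387))
[(np.float64(261.12239254822276), np.float64(219.22392168214606)), (np.float64(262.3684730219771), np.float64(218.56213291274412)), (np.float64(260.3950147780496), np.float64(218.09244493669007))]
```

Request:
servo_tool(
  series=[
    [[-0.004,0.02,-0.0022,0,0,0,1],[0,0.02,0,0,0,0,1],[0,0.01,0,0,0,0,1],[0,0.01,0,0,0,0,1],[0,0.01,0,0,0,0,1],[0,0.01,0,0,0,0,1],[0,0,0,0,0,0,1]],
  ],
)

```text
t: 6.45
ee_pos: [0.5758, -0.0894, 0.0879]
eef_rot: [-1.571, -0.001, -0.527]
contact_force: [1.2, -1.3, -4.2]
opening: 0.341
```

```bash
cat > st.py <<'E'
from h import *
s=env.read_state();T=tool(s);f=T[:3,:3].T
print('t',s['t'],'p',s['ee_pos'].round(4),'yaw',np.rad2deg(s['eef_rot']).round(2),'F',s['contact_force'].round(2),'Ftool',(f@s['contact_force']).round(2),'Mtool',(f@s['wrist_torque']).round(3),'op',round(s['opening'],3))
E
python3 st.py
```

```text
t 6.45 p [ 0.5758 -0.0894  0.0879] yaw [-9.000e+01 -4.000e-02 -3.022e+01] F [ 1.21 -1.32 -4.16] Ftool [ 1.7   4.16 -0.53] Mtool [ 0.072 -0.002 -0.284] op 0.341
```

Request:
servo_tool(
  series=[
    [[0.0015,0.005,0,0,0,0,1],[0,0.007,0,0,0,0,1],[0,0.007,0,0,0,0,1],[0,0.007,0,0,0,0,1],[0,0,0,0,0,0,1]],
  ],
)

```text
t: 6.95
ee_pos: [0.576, -0.0896, 0.0802]
eef_rot: [-1.571, -0.0, -0.527]
contact_force: [1.8, -1.2, -3.5]
opening: 0.34
```

```bash
python3 st.py
```

```text
t 6.95 p [ 0.576  -0.0896  0.0802] yaw [-9.000e+01 -1.000e-02 -3.022e+01] F [ 1.76 -1.22 -3.54] Ftool [ 2.13  3.54 -0.17] Mtool [ 0.086 -0.048 -0.362] op 0.34
```

Request:
servo_tool(
  series=[
    [[0.002,0.007,0,0,0,0,1],[0,0.008,0,0,0,0,1],[0,0.008,0,0,0,0,1],[0,0.006,0,0,0,0,1],[0,0.004,0,0,0,0,1],[0,0,0,0,0,0,1]],
  ],
)

```text
t: 7.55
ee_pos: [0.5762, -0.0897, 0.0713]
eef_rot: [-1.571, 0.0, -0.527]
contact_force: [-3.4, 1.4, 3.8]
opening: 0.34
```

```bash
python3 st.py
```

```text
t 7.55 p [ 0.5762 -0.0897  0.0713] yaw [-90.01   0.   -30.21] F [-3.41  1.36  3.82] Ftool [-3.63 -3.82 -0.54] Mtool [-0.109 -0.001  0.52 ] op 0.34
```

Request:
servo_tool(
  series=[
    [[0,0,0,0,0,0,0.4],[0,0,0,0,0,0,0.3],[0,0,0,0,0,0,0.3],[0,-0.06,0,0,0,0,0.3],[0,-0.1,0,0,0,0,0.2],[0,-0.11,0,0,0,0,0.2],[0,0,-0.1,0,0,0,0.2],[0,0,-0.104,0,0,0,0.2],[0,0,0,0,0,0,0.2],[0,0,0,0,0,0,0.2],[0,0,0,0,0,0,0.2]],
  ],
)

```text
t: 8.65
ee_pos: [0.5459, -0.1422, 0.1514]
eef_rot: [-1.571, -0.0, -0.527]
contact_force: [-0.8, 0.4, -0.5]
opening: 0.798
```

```bash
python3 st.py; python3 - <<'E'
from h import *
s=env.read_state()
th=np.deg2rad(-120.2);S=np.array([.5756,-.0907]);g=S+.06*np.array([np.cos(th),np.sin(th)])
print(g,move([*g,.085],np.deg2rad(-30.2)))
im=env.snapshot('wrist');np.save('s4.npy',s,allow_pickle=True);sd=env.snapshot('side');cv2.imwrite('pics/w4.png',im);cv2.imwrite('pics/s4.png',sd)
b=cv2.resize(sd[150:240,230:330],(427,384),interpolation=cv2.INTER_CUBIC);cv2.imwrite('pics/v4.png',np.hstack([cv2.resize(im,(373,280)),b[:280]]) if 0 else np.hstack([im[:,100:430],b]))
print(proj('wrist',[*g,.118],s),proj('wrist',[*S,.098],s))
E
```

```text
t 8.65 p [ 0.5459 -0.1422  0.1514] yaw [-89.99  -0.   -30.2 ] F [-0.8   0.42 -0.46] Ftool [-0.9   0.46 -0.04] Mtool [0.024 0.045 0.067] op 0.798
[ 0.5454188  -0.14255649] (array([-0.0009,  0.2215, -0.0019]), array([-0.0001, -0.    ,  0.    ]))
(np.float64(259.66432496406134), np.float64(215.27279796553327)) (np.float64(259.5943056162209), np.float64(124.84988990265555))
```

View pics/v4.png

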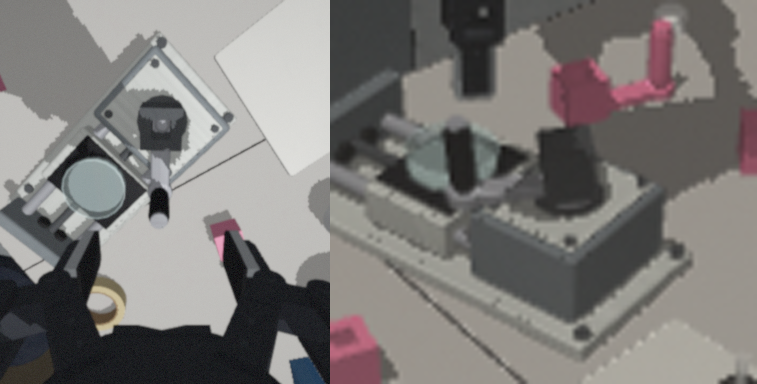

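The crank is on the shaft: hub top near (160,110) and handle top near (159,222) in the left panel. It has tipped about 4° towards the handle within the square's play. I'll grip the sleeve at that tilt, level it, then wind.

Request:
servo_tool(
  series=[
    [[-0.001,0,-0.0237,0.0222,0,0,0.2],[0,0.09,0,0,0,0,0.2],[0,0.08,0,0,0,0,0.2],[0,0.06,0,0,0,0,0.2],[0,0.007,0,0,0,0,0.2],[0,0,0,0,0,0,0.5],[0,0,0,0,0,0,1],[0,0,0,0,0,0,1],[0,0,0,0,0,0,1],[0,0,0,0,0,0,1],[0,0,0,0,0,0,1],[0,0,0,0,0,0,1]],
  ],
  newtons=60,
)

```text
t: 9.95
ee_pos: [0.5447, -0.1446, 0.0812]
eef_rot: [-1.501, -0.001, -0.527]
contact_force: [-0.3, -0.3, 4.5]
opening: 0.166
```

```bash
python3 st.py
```

```text
t 9.95 p [ 0.5447 -0.1446  0.0812] yaw [-8.600e+01 -8.000e-02 -3.022e+01] F [-0.3  -0.31  4.53] Ftool [-0.1  -4.55 -0.1 ] Mtool [ 0.099 -0.004 -0.128] op 0.166
```

Request:
servo_tool(
  series=[
    [[0,-0.0033,0.0017,-0.0074,0,0,1],[0,-0.0033,0.0017,-0.0074,0,0,1],[0,-0.0033,0.0017,-0.0074,0,0,1],[0,0,0,0,0,0,1],[0,0,0,0,0,0,1]],
  ],
)

```text
t: 10.45
ee_pos: [0.5452, -0.1436, 0.0843]
eef_rot: [-1.572, -0.001, -0.527]
contact_force: [-1.2, -1.6, 6.9]
opening: 0.172
```

```bash
python3 st.py
python3 - <<'E'
from h import *
sd=env.snapshot('side');cv2.imwrite('pics/v5.png',cv2.resize(sd[150:240,230:330],(600,540),interpolation=cv2.INTER_CUBIC))
E
```

```text
t 10.45 p [ 0.5452 -0.1436  0.0843] yaw [-9.005e+01 -8.000e-02 -3.019e+01] F [-1.21 -1.62  6.88] Ftool [-0.22 -6.88 -2.02] Mtool [-0.121 -0.013 -0.002] op 0.172
```

View pics/v5.png

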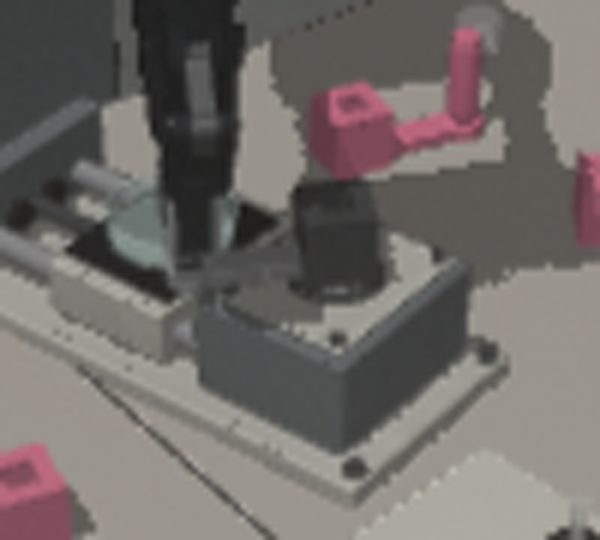

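Crank is level and seated with its hub flat on the collar. I'll start winding in 10° rows.

Request:
servo_tool(
  series=[
    [[-0.0347,0,0.003,0,0,0,1],[-0.0337,0,0.009,0,0,0,1],[-0.0316,0,0.0147,0,0,0,1],[-0.0286,0,0.02,0,0,0,1],[0,0,0,0,0,0,1]],
  ],
)

```text
t: 11.0
ee_pos: [0.5188, -0.1116, 0.0846]
eef_rot: [-1.571, -0.002, -0.527]
contact_force: [-2.6, -3.9, 6.5]
opening: 0.166
```

```bash
python3 st.py
```

```text
t 11.0 p [ 0.5188 -0.1116  0.0846] yaw [-90.03  -0.13 -30.17] F [-2.59 -3.89  6.49] Ftool [-0.27 -6.48 -4.67] Mtool [-0.521  0.011 -0.312] op 0.166
```

Request:
servo_tool(
  series=[
    [[-0.0246,0,0.0246,0,0,0,1],[-0.02,0,0.0286,0,0,0,1],[-0.0147,0,0.0316,0,0,0,1],[-0.009,0,0.0337,0,0,0,1],[-0.003,0,0.0347,0,0,0,1],[0.003,0,0.0347,0,0,0,1],[0.009,0,0.0337,0,0,0,1],[0.0147,0,0.0316,0,0,0,1],[0.02,0,0.0286,0,0,0,1],[0,0,0,0,0,0,1]],
  ],
)

```text
t: 12.0
ee_pos: [0.5561, -0.0348, 0.0849]
eef_rot: [-1.571, -0.003, -0.526]
contact_force: [-2.4, 0.1, 11.4]
opening: 0.167
```

```bash
python3 st.py
```

```text
t 12.0 p [ 0.5561 -0.0348  0.0849] yaw [-90.01  -0.16 -30.14] F [-2.43  0.13 11.45] Ftool [ -2.13 -11.46  -1.11] Mtool [-0.754 -0.031 -0.179] op 0.167
```

Request:
servo_tool(
  series=[
    [[0.0246,-0.001,0.0246,0,0,0,1],[0.0286,0,0.02,0,0,0,1],[0.0316,0,0.0147,0,0,0,1],[0.0337,0,0.009,0,0,0,1],[0.0347,0,0.003,0,0,0,1],[0.0347,0,-0.003,0,0,0,1],[0.0337,0,-0.009,0,0,0,1],[0.0316,0,-0.0147,0,0,0,1],[0.0286,0,-0.02,0,0,0,1],[0.0246,0,-0.0246,0,0,0,1],[0.02,0,-0.0286,0,0,0,1],[0.0147,0,-0.0316,0,0,0,1]],
  ],
)

```text
t: 13.2
ee_pos: [0.6352, -0.1016, 0.0852]
eef_rot: [-1.569, -0.002, -0.527]
contact_force: [0.5, 3.7, 8.0]
opening: 0.169
```

```bash
python3 st.py
```

```text
t 13.2 p [ 0.6352 -0.1016  0.0852] yaw [-89.91  -0.12 -30.19] F [0.46 3.75 7.99] Ftool [-1.47 -7.99  3.48] Mtool [ 0.255 -0.03   0.443] op 0.169
```

Request:
servo_tool(
  series=[
    [[0.009,0,-0.0337,0,0,0,1],[0.003,0,-0.0347,0,0,0,1],[-0.003,0,-0.0347,0,0,0,1],[-0.009,0,-0.0337,0,0,0,1],[-0.0147,0,-0.0316,0,0,0,1],[-0.02,0,-0.0286,0,0,0,1],[-0.0246,0,-0.0246,0,0,0,1],[-0.0286,0,-0.02,0,0,0,1],[-0.0316,0,-0.0147,0,0,0,1],[-0.0337,0,-0.009,0,0,0,1],[-0.0347,0,-0.003,0,0,0,1],[-0.0347,0,0.003,0,0,0,1]],
  ],
)

```text
t: 14.4
ee_pos: [0.5366, -0.1379, 0.0846]
eef_rot: [-1.571, -0.003, -0.528]
contact_force: [2.4, -1.9, 5.3]
opening: 0.169
```

```bash
python3 st.py; python3 - <<'E'
from h import *
sd=env.snapshot('side');t=env.snapshot('top')
a=cv2.resize(sd[150:240,210:330],(480,360),interpolation=cv2.INTER_CUBIC)
b=cv2.resize(t[140:260,190:290],(300,360),interpolation=cv2.INTER_CUBIC)
cv2.imwrite('pics/v6.png',np.hstack([a,b]))
E
```

```text
t 14.4 p [ 0.5366 -0.1379  0.0846] yaw [-90.03  -0.17 -30.23] F [ 2.39 -1.91  5.28] Ftool [ 3.04 -5.27 -0.45] Mtool [ 0.076 -0.001 -0.719] op 0.169
```

View pics/v6.png

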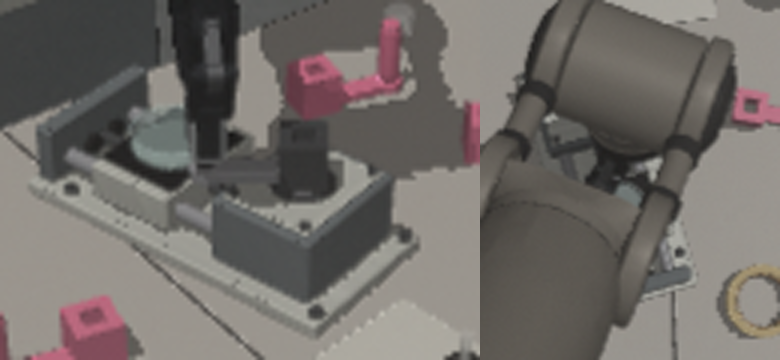

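The carriage has moved about one turn's worth towards the end block, and the crank is still level and seated. Second turn next.

Request:
servo_tool(
  series=[
    [[-0.0337,0,0.009,0,0,0,1],[-0.0316,0,0.0147,0,0,0,1],[-0.0286,0,0.02,0,0,0,1],[-0.0246,0,0.0246,0,0,0,1],[-0.02,0,0.0286,0,0,0,1],[-0.0147,0,0.0316,0,0,0,1],[-0.009,0,0.0337,0,0,0,1],[-0.003,0,0.0347,0,0,0,1],[0.003,0,0.0347,0,0,0,1],[0.009,0,0.0337,0,0,0,1],[0.0147,0,0.0316,0,0,0,1],[0.02,0,0.0286,0,0,0,1]],
  ],
)

```text
t: 15.7
ee_pos: [0.5547, -0.0351, 0.0849]
eef_rot: [-1.572, -0.001, -0.526]
contact_force: [-2.1, -3.2, 9.4]
opening: 0.162
```

Request:
servo_tool(
  series=[
    [[0.0246,0,0.0246,0,0,0,1],[0.0286,0,0.02,0,0,0,1],[0.0316,0,0.0147,0,0,0,1],[0.0337,0,0.009,0,0,0,1],[0.0347,0,0.003,0,0,0,1],[0.0347,0,-0.003,0,0,0,1],[0.0337,0,-0.009,0,0,0,1],[0.0316,0,-0.0147,0,0,0,1],[0.0286,0,-0.02,0,0,0,1],[0.0246,0,-0.0246,0,0,0,1],[0.02,0,-0.0286,0,0,0,1],[0.0147,0,-0.0316,0,0,0,1]],
  ],
)

```text
t: 16.9
ee_pos: [0.6351, -0.1015, 0.0851]
eef_rot: [-1.569, -0.002, -0.527]
contact_force: [3.4, 3.0, 8.4]
opening: 0.168
```

```bash
python3 st.py
```

```text
t 16.9 p [ 0.6351 -0.1015  0.0851] yaw [-89.9   -0.12 -30.18] F [3.41 2.96 8.43] Ftool [ 1.47 -8.42  4.29] Mtool [ 0.428 -0.022  0.259] op 0.168
```

Request:
servo_tool(
  series=[
    [[0.009,0,-0.0337,0,0,0,1],[0.003,0,-0.0347,0,0,0,1],[-0.003,0,-0.0347,0,0,0,1],[-0.009,0,-0.0337,0,0,0,1],[-0.0147,0,-0.0316,0,0,0,1],[-0.02,0,-0.0286,0,0,0,1],[-0.0246,0,-0.0246,0,0,0,1],[-0.0286,0,-0.02,0,0,0,1],[-0.0316,0,-0.0147,0,0,0,1],[-0.0337,0,-0.009,0,0,0,1],[-0.0347,0,-0.003,0,0,0,1],[-0.0347,0,0.003,0,0,0,1]],
  ],
)

```text
t: 18.1
ee_pos: [0.5365, -0.1379, 0.0846]
eef_rot: [-1.571, -0.003, -0.528]
contact_force: [3.9, -1.5, 4.4]
opening: 0.166
```

Request:
servo_tool(
  series=[
    [[-0.0337,0,0.009,0,0,0,1],[-0.0316,0,0.0147,0,0,0,1],[-0.0286,0,0.02,0,0,0,1],[-0.0246,0,0.0246,0,0,0,1],[0,0,0,0,0,0,1],[0,0,0,0,0,0,1]],
  ],
)

```text
t: 18.7
ee_pos: [0.5162, -0.1018, 0.0847]
eef_rot: [-1.571, -0.002, -0.527]
contact_force: [0.2, -3.5, 7.3]
opening: 0.167
```

```bash
python3 st.py; python3 - <<'E'
from h import *
sd=env.snapshot('side')
cv2.imwrite('pics/v7.png',cv2.resize(sd[160:230,210:310],(800,560),interpolation=cv2.INTER_CUBIC))
E
```

```text
t 18.7 p [ 0.5162 -0.1018  0.0847] yaw [-90.03  -0.12 -30.17] F [ 0.18 -3.46  7.34] Ftool [ 1.91 -7.33 -2.9 ] Mtool [-0.244 -0.011 -0.598] op 0.167
```

View pics/v7.png

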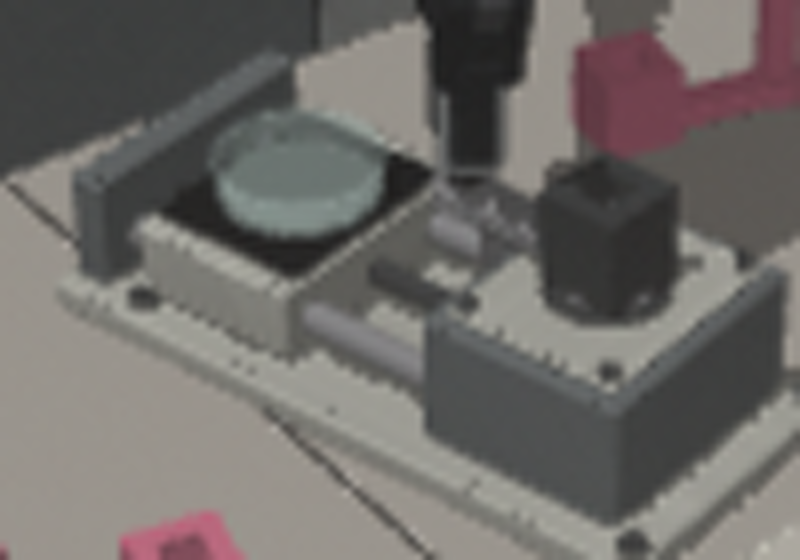

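The carriage is nearly home: its edge is at (140,220) and the end block at about (118,200). I'll go in 5° rows now and check the tangential force, which is about 3.4 N in free winding.

Request:
servo_tool(
  series=[
    [[-0.0106,0,0.0138,0,0,0,1],[-0.0094,0,0.0147,0,0,0,1],[-0.0081,0,0.0155,0,0,0,1],[-0.0067,0,0.0161,0,0,0,1],[0,0,0,0,0,0,1]],
  ],
)

```text
t: 19.25
ee_pos: [0.5164, -0.0809, 0.0848]
eef_rot: [-1.571, -0.002, -0.526]
contact_force: [-0.2, -2.9, 8.1]
opening: 0.167
```

```bash
cat > tf.py <<'E'
from h import *
s=env.read_state();S=np.array([.5758,-.0907]);r=s['ee_pos'][:2]-S;a=np.arctan2(r[1],r[0]);cw=np.array([np.sin(a),-np.cos(a)])
F=s['contact_force'];print('t',s['t'],'z',s['ee_pos'][2].round(4),'cwturned',round((-120.2-np.rad2deg(a))%360,1),'r',np.hypot(*r).round(4),'Ftan',round(-F[:2]@cw,2),'Frad',round(F[:2]@r/.06,2),'Fz',F[2].round(1))
E
python3 tf.py
```

```text
t 19.25 z 0.0848 cwturned 69.2 r 0.0602 Ftan 2.89 Frad -0.29 Fz 8.1
```

Request:
servo_tool(
  series=[
    [[-0.0052,0,0.0166,0,0,0,1],[-0.0038,0,0.017,0,0,0,1],[-0.0023,0,0.0173,0,0,0,1],[0,0,0,0,0,0,1]],
  ],
)

```text
t: 19.65
ee_pos: [0.5212, -0.066, 0.0848]
eef_rot: [-1.571, -0.002, -0.526]
contact_force: [-1.2, -2.9, 9.3]
opening: 0.166
```

```bash
python3 tf.py
```

```text
t 19.65 z 0.0848 cwturned 84.1 r 0.0599 Ftan 3.12 Frad -0.1 Fz 9.3
```

Next: 87.5, 92.5, 97.5.

Request:
servo_tool(
  series=[
    [[-0.0008,0,0.0174,0,0,0,1],[0.0008,0,0.0174,0,0,0,1],[0.0023,0,0.0173,0,0,0,1],[0,0,0,0,0,0,1]],
  ],
)

```text
t: 20.05
ee_pos: [0.5296, -0.0529, 0.0849]
eef_rot: [-1.572, -0.002, -0.526]
contact_force: [-1.6, -2.1, 9.6]
opening: 0.17
```

```bash
python3 tf.py
```

```text
t 20.05 z 0.0849 cwturned 99.1 r 0.0596 Ftan 2.65 Frad -0.11 Fz 9.6
```

Request:
servo_tool(
  series=[
    [[0.0038,0,0.017,0,0,0,1],[0.0052,0,0.0166,0,0,0,1],[0.0067,0,0.0161,0,0,0,1],[0,0,0,0,0,0,1]],
  ],
)

```text
t: 20.45
ee_pos: [0.5411, -0.0425, 0.0848]
eef_rot: [-1.572, -0.002, -0.526]
contact_force: [-1.0, -1.1, 10.2]
opening: 0.17
```

```bash
python3 tf.py
```

```text
t 20.45 z 0.0848 cwturned 114.0 r 0.0595 Ftan 1.48 Frad -0.3 Fz 10.2
```

Request:
servo_tool(
  series=[
    [[0.0081,0,0.0155,0,0,0,1],[0.0094,0,0.0147,0,0,0,1],[0.0106,0,0.0138,0,0,0,1],[0,0,0,0,0,0,1]],
  ],
)

```text
t: 20.85
ee_pos: [0.5547, -0.0352, 0.0848]
eef_rot: [-1.572, -0.001, -0.526]
contact_force: [-2.0, -2.4, 10.6]
opening: 0.165
```

```bash
python3 tf.py
```

```text
t 20.85 z 0.0848 cwturned 129.0 r 0.0594 Ftan 2.76 Frad -1.49 Fz 10.6
```

Request:
servo_tool(
  series=[
    [[0.0118,0,0.0129,0,0,0,1],[0.0129,0,0.0118,0,0,0,1],[0.0138,0,0.0106,0,0,0,1],[0,0,0,0,0,0,1]],
  ],
)

```text
t: 21.25
ee_pos: [0.5699, -0.0317, 0.0848]
eef_rot: [-1.572, -0.0, -0.527]
contact_force: [-2.9, 0.7, 11.1]
opening: 0.164
```

```bash
python3 tf.py
```

```text
t 21.25 z 0.0848 cwturned 144.1 r 0.0593 Ftan 2.79 Frad 0.94 Fz 11.1
```

147.5, 152.5, 157.5 next.

Request:
servo_tool(
  series=[
    [[0.0147,0,0.0094,0,0,0,1],[0.0155,0,0.0081,0,0,0,1],[0.0161,0,0.0067,0,0,0,1],[0,0,0,0,0,0,1]],
  ],
)

```text
t: 21.65
ee_pos: [0.5855, -0.0322, 0.0848]
eef_rot: [-1.571, 0.0, -0.527]
contact_force: [-2.3, 0.9, 10.9]
opening: 0.168
```

```bash
python3 tf.py
```

```text
t 21.65 z 0.0848 cwturned 159.2 r 0.0593 Ftan 2.41 Frad 0.47 Fz 10.9
```

162.5, 167.5, 172.5.

Request:
servo_tool(
  series=[
    [[0.0166,0,0.0052,0,0,0,1],[0.017,0,0.0038,0,0,0,1],[0.0173,0,0.0023,0,0,0,1],[0,0,0,0,0,0,1]],
  ],
)

```text
t: 22.05
ee_pos: [0.6005, -0.0367, 0.0848]
eef_rot: [-1.571, 0.0, -0.527]
contact_force: [-2.7, 2.7, 11.3]
opening: 0.168
```

```bash
python3 tf.py
```

```text
t 22.05 z 0.0848 cwturned 174.3 r 0.0594 Ftan 3.58 Frad 1.37 Fz 11.3
```

177.5, 182.5, 187.5.

Request:
servo_tool(
  series=[
    [[0.0174,0,0.0008,0,0,0,1],[0.0174,0,-0.0008,0,0,0,1],[0.0173,0,-0.0023,0,0,0,1],[0,0,0,0,0,0,1]],
  ],
)

```text
t: 22.45
ee_pos: [0.6132, -0.0446, 0.0848]
eef_rot: [-1.57, 0.002, -0.527]
contact_force: [-2.2, 5.6, 12.3]
opening: 0.167
```

```bash
python3 tf.py; python3 - <<'E'
from h import *
sd=env.snapshot('side')
cv2.imwrite('pics/v8.png',cv2.resize(sd[160:210,210:270],(720,600),interpolation=cv2.INTER_CUBIC))
E
```

```text
t 22.45 z 0.0848 cwturned 188.8 r 0.0594 Ftan 5.27 Frad 2.97 Fz 12.3
```

Tangential force is rising (5.3 N), so I'll go on one 5° row at a time.

Request:
servo_tool(
  series=[
    [[0.017,0,-0.0038,0,0,0,1],[0,0,0,0,0,0,1]],
  ],
)

```text
t: 22.7
ee_pos: [0.6166, -0.0475, 0.0848]
eef_rot: [-1.57, 0.003, -0.527]
contact_force: [-3.7, 6.0, 12.4]
opening: 0.169
```

```bash
python3 tf.py
```

```text
t 22.7 z 0.0848 cwturned 193.1 r 0.0594 Ftan 6.81 Frad 1.76 Fz 12.4
```

197.5.

Request:
servo_tool(
  series=[
    [[0.0166,0,-0.0052,0,0,0,1],[0,0,0,0,0,0,1]],
  ],
)

```text
t: 22.9
ee_pos: [0.6198, -0.0507, 0.0848]
eef_rot: [-1.57, 0.004, -0.527]
contact_force: [-4.1, 9.8, 13.8]
opening: 0.169
```

```bash
python3 tf.py
```

```text
t 22.9 z 0.0848 cwturned 197.6 r 0.0595 Ftan 10.02 Frad 3.53 Fz 13.8
```

Request:
servo_tool(
  series=[
    [[0.0097,0,-0.0038,0,0,0,1],[0,0,0,0,0,0,1],[0,0,0,0,0,0,1]],
  ],
)

```text
t: 23.2
ee_pos: [0.6214, -0.0525, 0.0848]
eef_rot: [-1.569, 0.005, -0.526]
contact_force: [-3.9, 9.8, 13.8]
opening: 0.165
```

```bash
python3 tf.py
```

```text
t 23.2 z 0.0848 cwturned 199.8 r 0.0595 Ftan 10.05 Frad 3.31 Fz 13.8
```

Request:
servo_tool(
  series=[
    [[0.0096,0,-0.0042,0,0,0,1],[0,0,0,0,0,0,1],[0,0,0,0,0,0,1]],
  ],
)

```text
t: 23.5
ee_pos: [0.6232, -0.0546, 0.0847]
eef_rot: [-1.569, 0.005, -0.526]
contact_force: [-4.6, 12.8, 13.6]
opening: 0.169
```

```bash
python3 tf.py
```

```text
t 23.5 z 0.0847 cwturned 202.5 r 0.0595 Ftan 13.01 Frad 4.06 Fz 13.6
```

Firm stop: 13 N at the handle, twist about 0.26. I'll ease back to relieve the spring, then release and rise.

Request:
servo_tool(
  series=[
    [[-0.0096,0,0.0042,0,0,0,1],[-0.0097,0,0.0038,0,0,0,1],[-0.0083,0,0.0026,0,0,0,1],[0,0,0,0,0,0,1],[0,0,0,0,0,0,0.75],[0,0,0,0,0,0,0.6],[0,0,0,0,0,0,0.5],[0,0,0,0,0,0,0.5],[0,0,0,0,0,0,0.5]],
  ],
)

```text
t: 24.4
ee_pos: [0.6194, -0.0514, 0.0836]
eef_rot: [-1.571, 0.0, -0.528]
contact_force: [-0.1, -0.2, -0.2]
opening: 0.499
```

Request:
servo_tool(
  series=[
    [[0,-0.04,0,0,0,0,0.5],[0,-0.08,0,0,0,0,0.5],[0,-0.1,0,0,0,0,0.5],[0,-0.12,0,0,0,0,0.5],[0,-0.12,0,0,0,0,0.5],[0,0,-0.12,0,0,0,0.5],[0,0,-0.12,0,0,0,0.5],[0,0,-0.12,0,0,0,0.5],[0,0,-0.05,0,0,0,0.5],[0,0,0,0,0,0,0.5],[0,0,0,0,0,0,0.5]],
  ],
)

```text
t: 25.5
ee_pos: [0.558, -0.157, 0.2225]
eef_rot: [-1.57, -0.001, -0.528]
contact_force: [0.7, 0.7, 1.1]
opening: 0.504
```

```bash
python3 st.py; python3 - <<'E'
from h import *
s=env.read_state();np.save('s9.npy',s,allow_pickle=True)
im=env.snapshot('wrist');sd=env.snapshot('side');t=env.snapshot('top')
for n,i in(('w9',im),('s9',sd),('t9',t)):cv2.imwrite(f'pics/{n}.png',i)
# unviewed checks: side/top differences around bystanders; handle black blob in wrist
S0=cv2.imread('pics/side0.png')
for n,(a,b,c,d) in dict(bottle=(238,292,232,262),beaker=(250,305,170,212),tape=(190,212,178,210),pink=(225,250,200,245)).items():
    print(n,np.abs(sd[a:b,c:d].astype(int)-S0[a:b,c:d]).mean().round(1))
S=[.5758,-.0907]
print('hub',proj('wrist',[*S,.098],s),proj('side',[*S,.098]))
for k in(185,190,195,200):
    a=np.deg2rad(-120.2-k);p=[S[0]+.06*np.cos(a),S[1]+.06*np.sin(a),.118];print(k,proj('wrist',p,s),proj('side',p))
g=cv2.cvtColor(sd,cv2.COLOR_BGR2GRAY)
print(g[172:204:1,218:240:1])
E
```

```text
t 25.5 p [ 0.558  -0.157   0.2225] yaw [-8.996e+01 -5.000e-02 -3.024e+01] F [0.68 0.75 1.09] Ftool [ 0.21 -1.09  0.99] Mtool [ 0.     0.034 -0.022] op 0.504
bottle 2.2
beaker 1.5
tape 1.6
pink 1.8
hub (np.float64(240.89222185720598), np.float64(108.8690949695294)) (np.float64(286.45285942557786), np.float64(183.39092587036234))
185 (np.float64(243.92966072350512), np.float64(33.02835036342634)) (np.float64(311.7691949032674), np.float64(175.97816535142297))
190 (np.float64(250.43456776370772), np.float64(33.980906116265544)) (np.float64(311.92174584885623), np.float64(177.1997954065013))
195 (np.float64(256.8306482339948), np.float64(35.55882015623459)) (np.float64(311.8815368047964), np.float64(178.42627635305368))
200 (np.float64(263.05783877233404), np.float64(37.74405448338834)) (np.float64(311.64645731996313), np.float64(179.64810101929817))
[[ 63  63  63  63  64  63  64  63  63  62  63  63  64  64  69  77 100  95
   97  98  93  81]
 [ 63  63  63  62  64  63  64  64  63  63  63  64  67  75  85  96  96  97
   94  88  77  77]
 [ 64  64  64  63  63  64  64  63  66  73  65  75  83 1
[... 2035 characters left out ...]
7  93 122 119 122 121 121 121
  120 125 126 125]
 [124 131 137 127 162 152 159 151  85  67  66  70 105 116 121 117 122 120
  120 121 125 125]
 [123 126 121 132 138 128 163 154 115  98  96 103 158 152 106 115 121 117
  122 119 122 124]
 [146 129 115 128 124 130 143 162 164 158 158 157 156 157 157 151 105 116
  122 117 120 123]
 [148 148 147 130 124 119 125 130 145 161 163 158 157 157 157 157 156 152
  105 115 120 118]
 [148 149 148 148 146 131 125 120 124 131 145 162 162 157 157 156 156 157
  157 152 104 103]
 [148 149 149 148 148 149 147 131 126 120 125 132 146 161 159 157 156 156
  156 156 152 110]
 [148 149 148 149 148 148 148 148 146 132 127 122 126 133 146 162 158 156
  156 156 156 156]]
```

```bash
python3 - <<'E'
from h import *
s=np.load('s9.npy',allow_pickle=True).item()
w=cv2.imread('pics/w9.png',0)
def blobs(g,x0,y0,x1,y1,th):
    n,l,st,c=cv2.connectedComponentsWithStats((g[y0:y1,x0:x1]<th).astype(np.uint8))
    return [(st[i]+[x0,y0,0,0,0],c[i].round(1)+[x0,y0]) for i in range(1,n) if st[i][4]>30]
print(*blobs(w,200,10,300,150,50),sep='\n')
sd=cv2.imread('pics/s9.png',0)
print('side',*blobs(sd,270,150,330,215,62),sep='\n')
S=[.5758,-.0907]
for z in(.066,.098):
    print(z,proj('side',[*S,z]))
# carriage front edge, subpixel, along rows of side view: before (v7, v8 upscaled) and after
f=lambda g,r:float(np.interp(105,g[r,223:229].astype(float),np.arange(223,229)))
v7=cv2.resize(cv2.imread('pics/v7.png',0),(100,70),interpolation=cv2.INTER_AREA)
v8=cv2.resize(cv2.imread('pics/v8.png',0),(60,50),interpolation=cv2.INTER_AREA)
for n,g in(('v7',v7),('v8',v8),('s9',sd[160:230,210:310])):
    e=[]
    for r in range(29,33):
        p=g[r,11:24].astype(float);k=np.where((p[:-1]<100)&(p[1:]>=100))[0]
        e+= [round(11+k[-1]+(100-p[k[-1]])/(p[k[-1]+1]-p[k[-1]]),2)] if len(k) else [None]
    print(n,e)
E
```

```text
(array([238,  38,  17,  12, 100]), array([247.2,  44.7]))
side
(array([307, 177,   8,  15,  91]), array([310.8, 183.7]))
(array([278, 180,  16,  19, 232]), array([285.7, 189.3]))
0.066 (np.float64(286.16790137951335), np.float64(194.09889654761713))
0.098 (np.float64(286.45285942557786), np.float64(183.39092587036234))
v7 [np.float64(16.24), np.float64(17.12), np.float64(17.49), np.float64(17.53)]
v8 [np.float64(15.5), np.float64(15.51), np.float64(15.49), np.float64(15.53)]
s9 [np.float64(15.51), np.float64(15.52), np.float64(15.5), np.float64(15.55)]
```

```bash
python3 -c "
from station import env
print(env.hand_in())"
```

```text
the job is handed in; nothing more can be done
None
```

I fitted the dark crank on the square shaft, wound it clockwise about 2.5 turns to the end stop, and handed the job in at about 25.7 s. No verdict came back.

- **Seating:** Pressing down met resistance at the expected seated height, with the underside about 66 mm above the worktop. After I let go, the side camera showed the hub within 1 pixel of where a seated hub should be.
- **Crank tilt:** Left alone, the crank tips about 4° towards its handle within the square's play. I gripped the sleeve at that tilt and levelled it before winding. It has probably tipped back now that it is released.
- **Winding and stop:** The force at the handle stayed near 3 N while winding freely, then climbed steadily. I stopped at 13 N, about 0.26 rad of twist by calculation, and eased back before releasing.
- **Carriage:** In the side camera it moved about 2 pixels over the last 140° or so before contact. It then moved 0.02 pixels or less as the force climbed and after release. The side image still shows a narrow dark strip between the carriage and the end block, which I take to be the rubber buffers. I did not measure the contact gap directly.
- **Nearby things:** The side image regions of the bottle, beaker, tape roll and one pink look-alike are unchanged from the start. The gripper ended clear, with the wrist force near zero.

The last picture I tried to view, just as the force began to rise, was refused by the 12-picture limit, so the final checks are numerical only.

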